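Unbolt and roll open the cheese keeper

TASK

Unlock and open the roll-top cheese keeper: lift the red bolt handle out of its notch, draw the bolt all the way back and lay the handle down in the far notch, then roll the slatted shutter up and over to its stop so that it stays fully open. Leave the cheeses and the brush on the table where they are.

Things in the scene. Friction and masses are not known exactly. Their poses are not given: they have to be found in the camera images.
- keeper: Fixed cheese keeper: base board 570 x 300 x 30 mm with a half-round slatted dome between two plywood cheeks (radius 198 mm, inner faces 250 mm apart) and a bolt before it. Origin: on the table under the dome's arc axis, midway between cheeks. -x points to its front (dome to bolt), y along the arc axis, z up. Board from x = -370 to +200 mm. Front faces the robot's right, within 0.3 rad.
- shutter_axis (a point): Point on the dome's arc axis, 30 mm above the table, midway between the cheeks. The shutter turns rigidly about the keeper's +y through it; the slats' outer face is 179 mm from the axis, the bottom rail's face 185 mm in front of it when shut.
- shutter (a joint): Angle of the shutter along its curved tracks, rad: 0 shut, 1.25 fully open at its stop; the front edge goes up and to the rear (the keeper's +x). About 0.6 kg, some 2 to 3 N at the pull bar. Let go early it falls shut; past about 0.8 it sinks open by itself. While the rod is in its bottom rail it lifts only about 0.03.
- pull_bar (a point): Middle of the shutter's dark steel pull bar: round, 12 mm thick, 124 mm long, along the keeper's y, centre 225 mm from the arc axis and 46 mm off the slats, a post at each end. Seen from the arc axis it lies 55 degrees above level on the front side when shut (129 mm before the axis, 214 mm above the table), 53 degrees above level on the rear side when fully open.
- rod_point (a point): Point on the rod's axis where its handle springs from it; moves with the rod. The rod (14 mm thick, 205 mm long) lies level along the keeper's x, 75 mm above the table, 45 mm above the board, at y = +30 mm of the keeper. This point is 250 mm in front of the arc axis when bolted, 313 mm when fully drawn.
- bolt (a joint): Travel of the rod, m: 0 bolted (may start up to 0.003), 0.063 fully drawn, along the keeper's -x, away from the dome; about 1.5 N of drag. The rod leaves the shutter's bottom rail after 0.035. With the handle down in the near notch it moves only about 0.004.
- bolt_handle (a joint): Angle of the handle about the rod, rad: 0 lying level towards the keeper's -y, 1.5 straight up; falls back when let go. A dark steel guard wall 24 to 30 mm beside the rod's axis, its top 13 mm above that axis, has two open-topped notches 20 mm wide, 60 mm apart: the near one holds the handle at bolt = 0, the far one takes it at bolt = 0.056 to 0.063. It clears the wall from about 0.75 rad.
- bolt_grip (a point): Place to grip the bolt's handle, 58 mm from the rod's axis, outside the guard wall; the handle is a round bar 13 mm thick, outer half red, reaching 86 mm from the axis. Lying down it is level, 75 mm above the table, pointing to the keeper's -y, free from above and at both sides (the shutter's rail is 65 mm away).
- cheese_large: Bystander: an amber cheese wheel 136 mm across, 58 mm high, loose on the table; origin in the centre of its underside.
- cheese_small: Bystander: a pale cheese wheel 100 mm across, 50 mm high, loose on the table; origin in the centre of its underside.
- rind_brush: Bystander: a brush 180 mm long lying loose on the table, handle to its own -x; origin in the middle of its underside.

How it is judged (in metres and radians):
On the way, in this order (a step that is already met when the one before it is completed fails the run):
1. the bolt's handle is lifted clear of the notch while the shutter is still shut (value of joint bolt_handle above 0.7 rad and value of joint shutter below 0.1 rad), for 0.1 s.
2. the bolt is drawn back and its handle lies in the far notch (value of joint bolt above 0.053 m and value of joint bolt_handle below 0.2 rad), for 0.2 s.
3. the shutter is rolled up to its stop (value of joint shutter above 1.1 rad), for 0.2 s.
At the end, for the whole second after the job is handed in: The bolt is drawn by more than 53 mm with its handle down in the far notch (under 0.2 rad), the shutter rests open beyond 1.1 rad of its 1.25, and neither cheese nor the brush has moved 20 mm (all of step 2 and value of joint shutter above 1.1 rad and velocity of joint shutter below 0.1 rad/s and distance of each of cheese_large, cheese_small, rind_brush from where it was at the start of the episode below 0.02 m); the robot touches nothing.
It fails at once if a cheese or the brush is pushed more than 20 mm from its place (distance of any of cheese_large, cheese_small, rind_brush from where it was at the start of the episode above 0.02 m).
It also fails if it takes over 64 s, if anything falls off the work surface, if the arm or the gripper's body presses on something with over 40 N, if the wrist force passes 120 N, or if a joint passes its speed limit or range.

ROBOT

A 6-joint arm with a two-finger parallel gripper is mounted at the origin on the work surface. World frame = base frame: x ahead of the robot, y to its left, z up, the work surface at z = 0. Lengths are in mm, angles in rad, forces in N, time in s.
With the tool pointing down it reaches from about 400 to 925 mm from the base axis. Payload 12.5 kg.
Tool frame: the origin (TCP) lies midway between the tips of the shut fingers; the grasp point (between the pads) lies 19 mm behind it; z points along the fingers, y is the line along which they close (so a half turn about z gives the same grasp; the last joint's range is limited). The gripper opens to 95 mm and grips with 3 to 60 N. Pads are 20 mm wide; open, the fingers measure 119 mm over their backs; the gripper's body (75 mm by 180 mm) begins 59 mm behind the grasp point.
Start: joints at [1.127, 0.491, 1.559, -0, 1.092, -0.106], TCP at [207.117, 589.703, 214.661] pointing down, gripper open.
Joint ranges: [-3.1, 3.1], [-0.84, 2.19], [0.05, 2.79], [-1.13, 4.28], [0.06, 2.93], [-2.69, 2.69]. Speed limits (rad/s): [2.22, 2.22, 2.79, 3.14, 3.14, 3.14].

INTERFACE

Orientations are given as [roll, pitch, yaw] about the fixed x, y, z axes, in that order (R = Rz(yaw) Ry(pitch) Rx(roll)).
In Python, from cell import readout, eyes, env gives the robot as it stands.
- The arm moves only by the tool move_arm, never from a script. Its argument "plan" is a list of rows, each a list of 3 entries, a list of its own where there are three numbers: the turn, a rotation vector about the tool's x, y, z in degrees, then the shift along the tool's x, y, z in m, then the gripper command: -1 is shut, 1 is fully open, values between are in proportion. In form: [[[ax, ay, az], [x, y, z], jaw], ...]. A call has 1 to 5 rows; each row is the pose to reach, as a shift and turn from the pose commanded when the call began, along the tool's axes at that moment; what a row does not reach only later rows make up. A row lasts 1/8 s, in which the tool goes at most 62.5 mm and 10.7 degrees, less where a joint would pass 70% of its speed; a pose out of reach is approached as far as the arm can. A call with a gripper value outside its range is refused whole. The fingers move at their own pace and stop on an object; the grip force is fixed at half the most. Time passes only in rows, so rows that repeat a pose let the fingers close. It gives the time, the measured TCP pose, the force, the opening and the grip force at its end, in the units of the state.
- readout.state(): the state, without advancing time (a new reading comes with each control period).
- eyes.read_camera(name): name is "side" or "top"; returns a dict with "img" (400x640x3 uint8, red, green, blue), "K" (3x3 intrinsics, pixels), "dist" ([k1, k2, p1, p2, k3] as OpenCV has them; the pictures are not rectified), "extrinsics" (4x4, takes a point from camera to world coordinates). Camera axes: x right, y up, looking along -z (the intrinsics and any distortion apply to the point x, -y, -z); pixel columns grow to the right and rows downward; lengths in mm; the calibration is good to about 2 mm. A picture is of the moment at which its call begins. There is no depth.
- env.job_done(): hands the job in; it is judged then, once.
Trained networks look in a picture, given as the dict that the camera call returned (one of the last four; its "shot" number tells which), for a name from the list of things; names that differ only in an ending like _2 or _b are one class to them, and where a whole thing is asked for, a point or a joint stands for the part that bears it (a point fixed in the world has none). Each returns a list of dicts, best first, with "score" (0 to 1); they miss things now and then, are a little off and sometimes report something else, mostly with a low value. They report only what shows in the picture. A call takes as long as a camera call.
- eyes.cut_out(picture, name): "mask" (400x640 bool, what is visible of it) and "uv" ([column, row] in pixels, amid what is visible of it).
The state is a dict: "t": time; "joints": joint angles; "qvel": joint speeds; "tau": joint torques, N m; "eef_pos": TCP position; "tcp_rot": TCP orientation; "ft_force": force on the tool from outside, world axes, zero at the start; "moment": the same for the moment, N m; "opening": opening from 0.0 (shut) to 1.0 (fully open); "grip_force": force on a finger pad.
Only numpy, scipy, OpenCV 4.12 (cv2) and the standard library are available. Lean on these libraries where they do the work, as an engineer would, in place of code of your own. Each camera call takes 0.05 s, during which the arm holds its last target. There are 200 camera calls.

## Working session

There is one attempt and no reset: what is moved stays moved. The work goes in short steps, Python scripts to look and compute and a tool call to move; the robot and the scene stay as the last step left them, time stands still between calls to the robot, and variables do not carry over. Pictures are saved under pics/ and viewed, at most 10 in all, crops included, and the job is handed in when it is done.

Besides the shell and the picture viewer there is one more tool, called by a JSON object that holds its "op" and its "data". move_arm: Moves the arm, as the interface text tells. Its arguments: {"type":"object","properties":{"plan":{"type":"array","items":{"type":"array"}}},"required":["plan"]}

```bash
mkdir -p pics; ls
cat > h.py <<'E'
import numpy as np, cv2
from cell import readout, eyes, env
def proj(c,P):
    E=np.array(c["extrinsics"]); P=np.atleast_2d(P).astype(float)
    q=(P-E[:3,3])@E[:3,:3]; q=q*[1,-1,-1]
    return cv2.projectPoints(q.reshape(-1,1,3),np.zeros(3),np.zeros(3),np.array(c["K"],float),np.array(c["dist"],float))[0].reshape(-1,2)
def ray(c,uv):
    E=np.array(c["extrinsics"]); n=cv2.undistortPoints(np.array([[uv]],float),np.array(c["K"],float),np.array(c["dist"],float))[0,0]
    return E[:3,3],E[:3,:3]@np.array([n[0],-n[1],-1.])
def onz(c,uv,z):
    o,d=ray(c,uv); return o+d*(z-o[2])/d[2]
def save(c,f): cv2.imwrite(f,c["img"][:,:,::-1])
E
python3 - <<'E'
from h import *
for n in("top","side"):
    c=eyes.read_camera(n); save(c,f"pics/{n}1.png"); print(n,np.round(c["extrinsics"],3).tolist())
    for k in["keeper","shutter","pull_bar","rod_point","bolt_handle","bolt_grip","cheese_large","cheese_small","rind_brush"]:
        r=eyes.cut_out(c,k); print(k,[(round(x["score"],2),np.round(x["uv"]).tolist(),int(x["mask"].sum())) for x in r[:2]])
print(readout.state())
E
```

```text
pics
top [[-0.015, 0.985, -0.173, 247.14], [-1.0, -0.017, -0.008, -19.395], [-0.01, 0.172, 0.985, 1795.215], [0.0, 0.0, 0.0, 1.0]]
keeper [(0.91, [323.0, 197.0], 11542), (0.4, [419.0, 210.0], 323)]
shutter [(0.72, [324.0, 190.0], 3908), (0.66, [472.0, 220.0], 577)]
pull_bar [(0.95, [322.0, 194.0], 3880)]
rod_point [(0.5, [369.0, 206.0], 201), (0.3, [329.0, 194.0], 11422)]
bolt_handle []
bolt_grip []
cheese_large [(0.72, [163.0, 208.0], 1051)]
cheese_small [(0.72, [467.0, 219.0], 571)]
rind_brush [(0.83, [419.0, 213.0], 325)]
side [[0.101, -0.845, 0.525, 1445.182], [0.995, 0.092, -0.044, -94.367], [-0.012, 0.526, 0.85, 1569.317], [0.0, 0.0, 0.0, 1.0]]
keeper [(0.75, [314.0, 202.0], 9518), (0.24, [449.0, 180.0], 721)]
shutter [(0.61, [311.0, 184.0], 2432), (0.3, [320.0, 198.0], 9534)]
pull_bar [(0.75, [312.0, 180.0], 2411)]
rod_point [(0.55, [270.0, 189.0], 179)]
bolt_handle [(0.64, [451.0, 182.0], 744), (0.44, [272.0, 194.0], 50)]
bolt_grip []
cheese_large [(0.56, [449.0, 180.0], 747)]
cheese_small [(0.88, [192.0, 193.0], 394), (0.61, [272.0, 193.0], 68)]
rind_brush [(0.6, [230.0, 198.0], 240)]
{'t': 1.0, 'joints': array([ 1.12741894e+00,  4.90885364e-01,  1.55886550e+00,  1.51759766e-05,
        1.09165964e+00, -1.05540856e-01]), 'qvel': array([-0.00072365, -0.00064745,  0.00151255,  0.00097821, -0.00250036,
        0.00103036]), 'tau': array([-5.01744216e-04, -6.12469554e+01, -2.58428425e+01,  6.92163734e-02,
        4.46697464e-02, -4.13669227e-06]), 'eef_pos': array([207.11406442, 589.73364196, 214.68194099]), 'tcp_rot': array([3.14141010e+00, 5.79458428e-06, 2.80374913e+00]), 'ft_force': array([-0.37076042,  0.4707423 ,  0.04953151]), 'moment': array([ 0.01207885, -0.01375583,  0.02610789]), 'grip_force': 0.0, 'opening': 0.9999383289789249}
```

Run:
```python
from h import *
a=cv2.imread("pics/top1.png")[110:290,220:440]; b=cv2.imread("pics/side1.png")[110:290,220:440]
cv2.imwrite("pics/c1.png",np.vstack([cv2.resize(x,None,fx=3.4,fy=3.4,interpolation=cv2.INTER_CUBIC)[:300*2] for x in (a,)]))
cv2.imwrite("pics/c2.png",cv2.resize(b,None,fx=3.3,fy=3.3,interpolation=cv2.INTER_CUBIC))
```

```text
(no output)
```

View pics/c1.png

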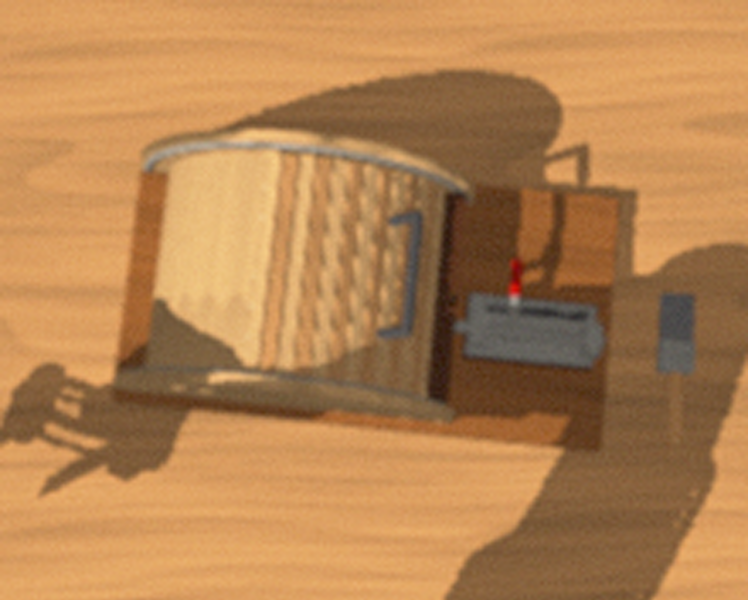

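View pics/c2.png

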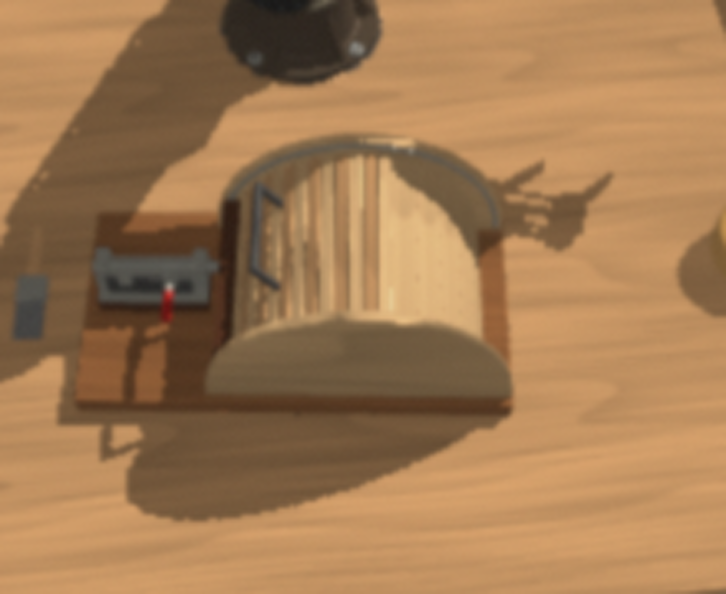

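```bash
cat >> h.py <<'E'
def K2W(p,P):
    c,s=np.cos(p[2]),np.sin(p[2]); P=np.atleast_2d(P).astype(float)
    return P@np.array([[c,s,0],[-s,c,0],[0,0,1]])+[p[0],p[1],0]
E
python3 - <<'E'
from h import *
from scipy.optimize import least_squares
T=eyes.read_camera("top");S=eyes.read_camera("side")
KP=np.array([[-370,-150,30],[-370,150,30],[-250,-56,75],[-129,-62,214],[-129,62,214]])
t=np.array([[636,190],[602,443],[517,262],[417,214],[405,335]])/3.4+[220,110]
KS=np.array([[-370,-150,30],[-370,150,30],[200,-150,30],[-250,-56,75],[-129,-62,214],[-129,62,214]])
s=np.array([[78,403],[98,212],[512,405],[167,319],[256,270],[258,187]])/3.3+[220,110]
f=lambda p:np.r_[proj(T,K2W(p,KP))-t,proj(S,K2W(p,KS))-s].ravel()
r=least_squares(f,[500,0,1.5],loss="soft_l1");p=r.x;print(p,np.round(f(p).reshape(-1,2),1).tolist())
h=cv2.resize(T["img"],None,fx=1,fy=1)
# colour-based red centroid
for c in(T,S):
    i=c["img"].astype(int);m=(i[...,0]>130)&(i[...,1]<70)&(i[...,2]<70);v,u=np.nonzero(m);print(len(u),u.mean(),v.mean(),proj(c,K2W(p,[-250,30-64,75])))
np.savetxt("pose.txt",p)
g=K2W(p,[[-250,-28,75],[-250,30,75],[-313,-28,75],[0,0,30],[-129,0,214],[135,0,210]]);print(g.round(1))
for n,k,z in(("cheese_small",'cheese_small',25),("rind_brush",'rind_brush',15)):
    for c in(T,S):
        q=eyes.cut_out(c,k)
        if q: print(n,onz(c,q[0]["uv"],z).round())
# overlay
out=[]
for c in(T,S):
    im=np.ascontiguousarray(cv2.resize(c["img"][110:290,220:440],None,fx=3,fy=3)[:,:,::-1])
    def L(P):
        cv2.polylines(im,[np.int32((proj(c,K2W(p,P))-[219.5,109.5])*3)],False,(0,255,0),1)
    L([[-370,-150,30],[-370,150,30],[200,150,30],[200,-150,30],[-370,-150,30]])
    L([[-250,30,75],[-250,-56,75]]);L([[-129,-62,214],[-129,62,214]])
    a=np.linspace(0,np.pi,30)
    for y in(-125,125):L(np.c_[-198*np.cos(a),0*a+y,30+198*np.sin(a)])
    out.append(im[:,60:460])
cv2.imwrite("pics/o.png",np.hstack([cv2.resize(x,None,fx=1,fy=1) for x in out]))
E
```

```text
[543.88365759  28.37167713   1.46010369] [[-5.5, 1.3], [-0.2, 1.4], [-0.7, -1.9], [-0.4, 0.3], [0.2, -1.3], [-1.6, -0.1], [-0.7, -0.1], [0.6, -0.2], [-0.2, 1.1], [-0.9, 0.0], [-0.4, -0.2]]
21 371.14285714285717 191.85714285714286 [[370.90132739 190.70670058]]
5 270.8 199.4 [[270.75576451 203.34070844]]
[[ 544.1 -223.2   75. ]
 [ 486.5 -216.8   75. ]
 [ 537.1 -285.8   75. ]
 [ 543.9   28.4   30. ]
 [ 529.6  -99.8  214. ]
 [ 558.8  162.5  210. ]]
cheese_small [ 433. -610.   25.]
cheese_small [ 430. -598.   25.]
rind_brush [ 482. -411.   15.]
```

View pics/o.png

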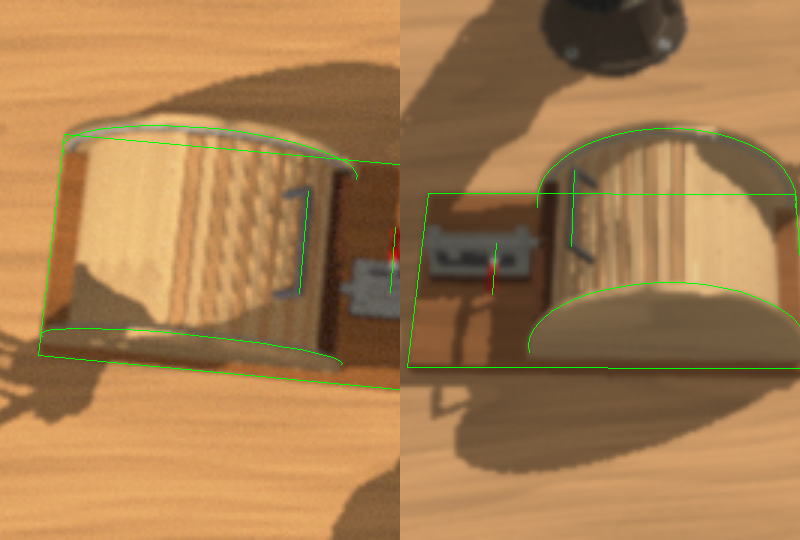

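```bash
cat >> h.py <<'E'
from scipy.spatial.transform import Rotation as Ro
def kR(p,tilt=0,ty=0): # tool x=keeper y, tool y=keeper x, z down; tilt about keeper -x, ty about keeper y
    c,s=np.cos(p[2]),np.sin(p[2])
    Z=np.array([[c,-s,0],[s,c,0],[0,0,1]])
    return Z@Ro.from_rotvec([-tilt,0,0]).as_matrix()@Ro.from_rotvec([0,ty,0]).as_matrix()@np.array([[0,1,0],[1,0,0],[0,0,-1.]])
def rel(Rt,pt):
    s=readout.state();R=Ro.from_euler("xyz",s["tcp_rot"]).as_matrix()
    return Ro.from_matrix(R.T@Rt).as_rotvec(degrees=True).round(2),(R.T@(np.ravel(pt)-s["eef_pos"])/1000).round(4)
E
python3 - <<'E'
from h import *
from scipy.optimize import least_squares
T=eyes.read_camera("top");S=eyes.read_camera("side")
KP=np.array([[-370,-150,30],[-370,150,30],[-250,-56,75],[-129,-62,214],[-129,62,214]])
t=np.array([[618,190],[602,443],[517,261],[415,213],[405,335]])/3.4+[219.5,109.5]
KS=np.array([[-370,-150,30],[-370,150,30],[200,-150,30],[-250,-56,75],[-129,-62,214],[-129,62,214]])
s=np.array([[78,403],[98,212],[512,405],[167,319],[256,270],[258,187]])/3.3+[219.5,109.5]
f=lambda p:np.r_[proj(T,K2W(p,KP))-t,proj(S,K2W(p,KS))-s].ravel()
p=least_squares(f,[500,0,1.5],loss="soft_l1").x;print(p,np.round(f(p).reshape(-1,2),1).tolist())
np.savetxt("pose.txt",p)
print(rel(kR(p),K2W(p,[-250,-28,350])),K2W(p,[[-250,-28,75],[-129,0,214]]))
E
```

```text
[542.52059393  29.37662691   1.46317234] [[-0.0, 1.8], [0.2, 1.9], [-0.5, -0.9], [0.4, 1.4], [0.5, -0.6], [-0.8, 0.3], [-0.1, 0.3], [1.4, -0.2], [0.5, 1.5], [-0.1, 0.3], [0.3, 0.1]]
(array([ 1.000e-02,  0.000e+00, -1.319e+01]), array([-0.5865, -0.6545, -0.1354])) [[ 543.50450521 -222.18456231   75.        ]
 [ 528.66388644  -98.87699549  214.        ]]
```

{"op": "move_arm", "data": {"plan": [[[0,0,-6],[0,0,-0.06],0.05],[[0,0,-13],[0,0,-0.12],0.05],[[0,0,-13],[0,0,-0.15],0.05]]}}

```text
t: 1.78
eef_pos: [207.2, 590.0, 368.2]
tcp_rot: [3.138, 0.001, 3.032]
ft_force: [-0.3, -0.7, -0.3]
opening: 0.74
grip_force: 0.0
```

{"op": "move_arm", "data": {"plan": [[[0,0,0],[-0.421,-0.771,0],0.05],[[0,0,0],[-0.421,-0.771,0],0.05],[[0,0,0],[-0.421,-0.771,0],0.05],[[0,0,0],[-0.421,-0.771,0],0.05],[[0,0,0],[-0.421,-0.771,0],0.05]]}}

```text
t: 2.4
eef_pos: [325.9, 298.7, 364.8]
tcp_rot: [3.141, 0.001, 3.031]
ft_force: [1.9, -0.2, -0.8]
opening: 0.526
grip_force: 0.0
```

Run:
```python
from h import *
p=np.loadtxt("pose.txt");print(rel(kR(p),K2W(p,[-250,-28,350])))
```

```text
(array([ 0.03,  0.04, -0.16]), array([-0.2737, -0.4937,  0.0148]))
```

{"op": "move_arm", "data": {"plan": [[[0,0,0],[-0.274,-0.494,0],0.05],[[0,0,0],[-0.274,-0.494,0],0.05],[[0,0,0],[-0.274,-0.494,0],0.05],[[0,0,0],[-0.274,-0.494,0],0.05],[[0,0,0],[-0.274,-0.494,0],0.05]]}}

```text
t: 3.02
eef_pos: [446.4, 10.1, 364.9]
tcp_rot: [3.141, 0.001, 3.03]
ft_force: [-0.3, 0.9, 0.4]
opening: 0.525
grip_force: 0.0
```

{"op": "move_arm", "data": {"plan": [[[0,0,0],[-0.137,-0.23,0],0.05],[[0,0,0],[-0.137,-0.23,0],0.05],[[0,0,0],[-0.137,-0.23,0],0.05],[[0,0,0],[-0.137,-0.23,0],0.05],[[0,0,0],[-0.137,-0.23,0],0.05]]}}

```text
t: 3.65
eef_pos: [557.3, -234.6, 363.5]
tcp_rot: [3.141, -0.001, 3.028]
ft_force: [-0.6, 0.3, -0.5]
opening: 0.52
grip_force: 0.0
```

Run:
```python
from h import *
p=np.loadtxt("pose.txt");print(rel(kR(p),K2W(p,[-250,-28,130])),rel(kR(p),K2W(p,[-250,-28,56])))
```

```text
(array([ 0.02, -0.07, -0.34]), array([0.0148, 0.0107, 0.2335])) (array([ 0.02, -0.07, -0.34]), array([0.0147, 0.0106, 0.3075]))
```

{"op": "move_arm", "data": {"plan": [[[0,0,-0.3],[0.015,0.011,0.06],0.0],[[0,0,-0.3],[0.015,0.011,0.12],0.0],[[0,0,-0.3],[0.015,0.011,0.18],0.0],[[0,0,-0.3],[0.015,0.011,0.233],0.0],[[0,0,-0.3],[0.015,0.011,0.233],0.0]]}}

```text
t: 4.28
eef_pos: [541.6, -217.7, 129.1]
tcp_rot: [3.139, -0.006, 3.036]
ft_force: [-0.4, 0.6, 1.2]
opening: 0.502
grip_force: 0.0
```

Run:
```python
from h import *
p=np.loadtxt("pose.txt");print(rel(kR(p),K2W(p,[-250,-28,56])))
a=eyes.read_camera("top");b=eyes.read_camera("side")
f=lambda c,u,v:cv2.resize(c["img"][v-50:v+50,u-65:u+65],None,fx=3,fy=3,interpolation=cv2.INTER_CUBIC)
save({"img":np.hstack([f(a,370,200),f(b,270,195)])},"pics/d.png")
```

```text
(array([ 0.15, -0.33,  0.13]), array([-0.0028, -0.0045,  0.0731]))
```

View pics/d.png

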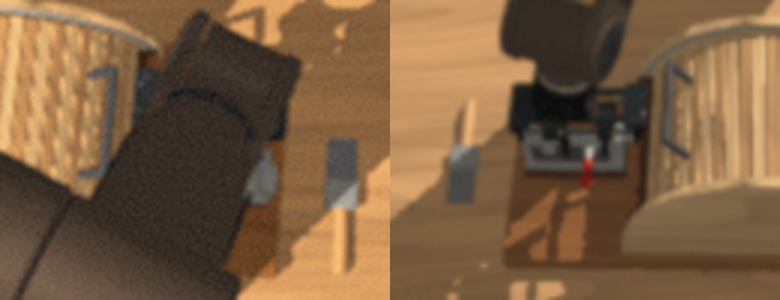

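Run:
```python
from h import *
p=np.loadtxt("pose.txt")
a=eyes.read_camera("side");g=lambda P:((proj(a,P)-[205-.5,145-.5])*3+[390,0]).round(0).tolist()
s=readout.state();R=Ro.from_euler("xyz",s["tcp_rot"]).as_matrix()
print(g([s["eef_pos"]+R@[0,k,-10] for k in(-30,0,30)]), g(K2W(p,[[-250,-28,75],[-250,-56,75],[-260,-56,75],[-240,-56,75]])))
i=a["img"].astype(int);m=(i[...,0]>120)&(i[...,0]>2.2*i[...,1])&(i[...,0]>2.2*i[...,2]);m[:,:250]=0;m[:,300:]=0
v,u=np.nonzero(m);print(len(u),(u.mean()-205+.5)*3+390,(v.mean()-145+.5)*3)
```

```text
[[565.0, 147.0], [586.0, 147.0], [608.0, 147.0]] [[590.0, 173.0], [588.0, 189.0], [581.0, 189.0], [595.0, 189.0]]
7 588.2142857142857 170.78571428571425
```

{"op": "move_arm", "data": {"plan": [[[0.1,-0.3,0],[-0.003,-0.004,0.04],0.0],[[0.1,-0.3,0],[-0.003,-0.004,0.073],0.0],[[0.1,-0.3,0],[-0.003,-0.004,0.073],0.0]]}}

```text
t: 4.8
eef_pos: [545.7, -223.2, 59.1]
tcp_rot: [-3.14, 0.005, 3.036]
ft_force: [1.0, 0.9, -0.0]
opening: 0.499
grip_force: 0.0
```

{"op": "move_arm", "data": {"plan": [[[0,0,0],[0,0,0],-0.5],[[0,0,0],[0,0,0],-0.9],[[0,0,0],[0,0,0],-0.9],[[0,0,0],[0,0,0],-0.9],[[0,0,0],[0,0,0],-0.9]]}}

```text
t: 5.42
eef_pos: [545.8, -223.7, 59.1]
tcp_rot: [-3.139, 0.006, 3.036]
ft_force: [-1.1, -2.6, 5.2]
opening: 0.128
grip_force: 30.0
```

Run:
```python
from h import *
p=np.loadtxt("pose.txt");s=readout.state();print(s)
for a in(0,.3,.6,.95):
    print(rel(kR(p,a),K2W(p,np.array([-250,30,75])+Ro.from_rotvec([-a,0,0]).apply([0,-58,-19]))))
```

```text
{'t': 5.425, 'joints': array([-5.00990285e-01,  6.33763446e-01,  1.79282898e+00,  4.35069076e-04,
        7.08426153e-01, -1.96632487e+00]), 'qvel': array([-0.00085019, -0.00031486,  0.00076172,  0.0011867 , -0.00102745,
       -0.00084704]), 'tau': array([  1.59722317, -59.33270574, -16.35872662,   0.30348287,
         0.12800689,  -0.08967427]), 'eef_pos': array([ 545.84318434, -223.67665939,   59.08563239]), 'tcp_rot': array([-3.1393229 ,  0.00617636,  3.03580846]), 'ft_force': array([-1.06067184, -2.59669996,  5.20579075]), 'moment': array([-0.40381523,  0.10964335, -0.06354702]), 'grip_force': 29.997481405735016, 'opening': 0.12752869244096252}
(array([-0.13,  0.35,  0.11]), array([0.0025, 0.0012, 0.0031]))
(array([ -0.11, -16.83,   0.12]), array([-0.0006,  0.0012, -0.0149]))
(array([ -0.09, -34.02,   0.14]), array([ 0.0017,  0.0012, -0.033 ]))
(array([ -0.07, -54.08,   0.16]), array([ 0.011 ,  0.0011, -0.0521]))
```

{"op": "move_arm", "data": {"plan": [[[0,-10,0],[-0.0019,0,-0.0107],-0.9],[[0,-20,0],[-0.0019,0,-0.0217],-0.9],[[0,-30,0],[0,0,-0.0324],-0.9],[[0,-30,0],[0,0,-0.0324],-0.9]]}}

```text
t: 5.92
eef_pos: [561.3, -223.1, 116.2]
tcp_rot: [-3.113, 0.47, 3.014]
ft_force: [-39.4, -52.6, -28.3]
opening: 0.114
grip_force: 29.6
```

Run:
```python
from h import *
b=eyes.read_camera("side");a=eyes.read_camera("top")
s=readout.state();print(s["t"],s["eef_pos"],s["tcp_rot"],s["qvel"].round(3),s["ft_force"],s["moment"],s["opening"],s["grip_force"],s["joints"])
f=lambda c,u,v:cv2.resize(c["img"][v-50:v+50,u-65:u+65],None,fx=3,fy=3,interpolation=cv2.INTER_CUBIC)
save({"img":np.hstack([f(a,370,200),f(b,270,195)])},"pics/e.png")
```

```text
6.025 [ 564.03121474 -224.10139978  117.97929145] [-3.10981031  0.47453258  3.0178366 ] [ 0.008  0.011 -0.035 -0.028  0.038 -0.007] [-13.72940027 -38.66676639  -8.12064637] [-5.8788377   3.16581196 -2.92978233] 0.07954520236371265 23.182597495615482 [-0.56165888  0.48239811  2.02612589  0.73697675  0.24786465 -2.68476739]
```

View pics/e.png

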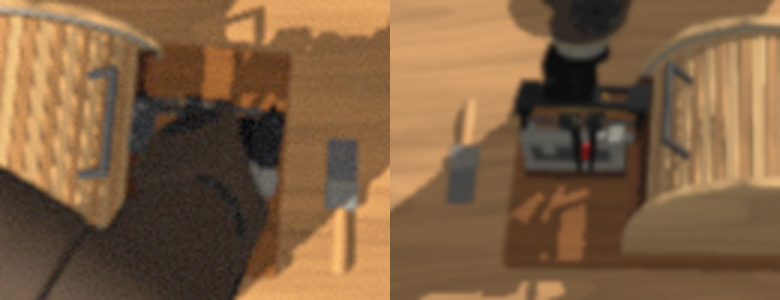

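{"op": "move_arm", "data": {"plan": [[[0,0,0],[0,0,0],-0.4],[[0,0,0],[0,0,0],-0.2],[[0,0,0],[0,0,0],0.0],[[0,0,0],[0,0,-0.03],0.0],[[0,0,0],[0,0,-0.09],0.0]]}}

```text
t: 6.65
eef_pos: [523.6, -209.7, 196.3]
tcp_rot: [-3.124, 0.465, 3.023]
ft_force: [1.3, -0.4, 1.0]
opening: 0.49
grip_force: 0.0
```

Run:
```python
from h import *
p=np.loadtxt("pose.txt");s=readout.state();print(s["joints"],s["ft_force"])
print(rel(kR(p),K2W(p,[-250,-28,200])))
```

```text
[-0.5896551   0.30487575  2.03648286  0.48306734  0.41540893 -2.44357896] [ 1.34511053 -0.41301795  1.00978868]
(array([-1.15, 26.63, -0.88]), array([-0.0206, -0.0099,  0.0063]))
```

{"op": "move_arm", "data": {"plan": [[[-0.4,9,-0.3],[-0.006,-0.003,0],0.0],[[-0.8,18,-0.6],[-0.014,-0.006,0.003],0.0],[[-1.1,26.6,-0.9],[-0.021,-0.01,0.006],0.0],[[-1.1,26.6,-0.9],[-0.021,-0.01,0.006],0.0]]}}

```text
t: 7.15
eef_pos: [545.8, -222.9, 201.0]
tcp_rot: [-3.139, 0.004, 3.035]
ft_force: [0.1, -0.3, -0.1]
opening: 0.501
grip_force: 0.0
```

Run:
```python
from h import *
p=np.loadtxt("pose.txt");s=readout.state();print(s["joints"],s["ft_force"])
print(rel(kR(p),K2W(p,[-250,-28,58])))
b=eyes.read_camera("side")
f=lambda c,u,v:cv2.resize(c["img"][v-50:v+50,u-65:u+65],None,fx=5,fy=5,interpolation=cv2.INTER_CUBIC)
save({"img":f(b,270,195)},"pics/f.png")
```

```text
[-4.99198569e-01  4.52909828e-01  1.66759459e+00 -1.27864842e-03
  1.01667117e+00 -1.96268036e+00] [ 0.05240231 -0.31179809 -0.07682079]
(array([-0.15,  0.21,  0.06]), array([0.0029, 0.0008, 0.143 ]))
```

View pics/f.png

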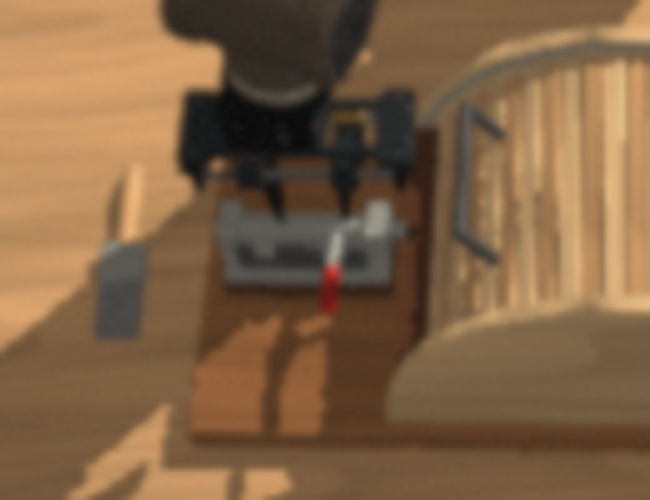

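{"op": "move_arm", "data": {"plan": [[[0,0,0],[0.002,0.001,0.06],0.0],[[0,0,0],[0.002,0.001,0.12],0.0],[[0,0,0],[0.002,0.001,0.142],0.0],[[0,0,0],[0.002,0.001,0.142],0.0]]}}

```text
t: 7.7
eef_pos: [542.0, -221.6, 58.6]
tcp_rot: [-3.14, 0.003, 3.033]
ft_force: [0.4, 0.8, -0.1]
opening: 0.501
grip_force: 0.0
```

{"op": "move_arm", "data": {"plan": [[[0,0,0],[0,0,0],-0.5],[[0,0,0],[0,0,0],-0.9],[[0,0,0],[0,0,0],-0.9],[[0,0,0],[0,0,0],-0.9],[[0,0,0],[0,0,0],-0.9]]}}

```text
t: 8.32
eef_pos: [543.8, -223.3, 60.5]
tcp_rot: [-3.137, 0.007, 3.034]
ft_force: [-2.2, -5.5, 2.3]
opening: 0.126
grip_force: 30.0
```

{"op": "move_arm", "data": {"plan": [[[0,0,0],[0.001,0,-0.01],-0.9],[[0,0,0],[0.003,0,-0.019],-0.9],[[0,0,0],[0.0071,0,-0.0278],-0.9],[[0,0,0],[0.0071,0,-0.0278],-0.9]]}}

```text
t: 8.82
eef_pos: [536.1, -222.4, 88.1]
tcp_rot: [-3.137, 0.006, 3.034]
ft_force: [-2.6, -6.5, -2.3]
opening: 0.131
grip_force: 30.0
```

{"op": "move_arm", "data": {"plan": [[[0,0,0],[0.004,0,-0.006],-0.9],[[0,0,0],[0.0085,0,-0.0117],-0.9],[[0,0,0],[0.0135,0,-0.0165],-0.9],[[0,0,0],[0.0172,0,-0.0194],-0.9],[[0,0,0],[0.0172,0,-0.0194],-0.9]]}}

```text
t: 9.45
eef_pos: [519.2, -220.4, 107.1]
tcp_rot: [-3.137, 0.006, 3.033]
ft_force: [-0.0, -5.7, -4.4]
opening: 0.129
grip_force: 30.0
```

{"op": "move_arm", "data": {"plan": [[[0,0,0],[0,-0.012,0],-0.9],[[0,0,0],[0,-0.026,0],-0.9],[[0,0,0],[0,-0.042,0],-0.9],[[0,0,0],[0,-0.057,0],-0.9],[[0,0,0],[0,-0.06,0],-0.9]]}}

```text
t: 10.07
eef_pos: [512.3, -280.4, 106.9]
tcp_rot: [-3.139, 0.005, 3.032]
ft_force: [-0.5, 0.9, -5.1]
opening: 0.129
grip_force: 30.0
```

{"op": "move_arm", "data": {"plan": [[[0,0,0],[0,0,0],-0.9],[[0,0,0],[0,0,0],-0.9]]}}

```text
t: 10.32
eef_pos: [512.4, -279.0, 107.0]
tcp_rot: [-3.139, 0.005, 3.034]
ft_force: [-2.9, -1.6, -7.6]
opening: 0.127
grip_force: 30.0
```

Run:
```python
from h import *
p=np.loadtxt("pose.txt");s=readout.state();print(s["ft_force"],s["moment"])
print(rel(kR(p),K2W(p,[-310,-28,58])))
b=eyes.read_camera("side")
f=lambda c,u,v:cv2.resize(c["img"][v-50:v+50,u-65:u+65],None,fx=5,fy=5,interpolation=cv2.INTER_CUBIC)
save({"img":f(b,270,195)},"pics/g.png")
```

```text
[-2.87893394 -1.56462221 -7.62660771] [-0.17739918  0.29160658 -0.07633321]
(array([-0.18,  0.27,  0.  ]), array([-0.0246, -0.    ,  0.0492]))
```

View pics/g.png

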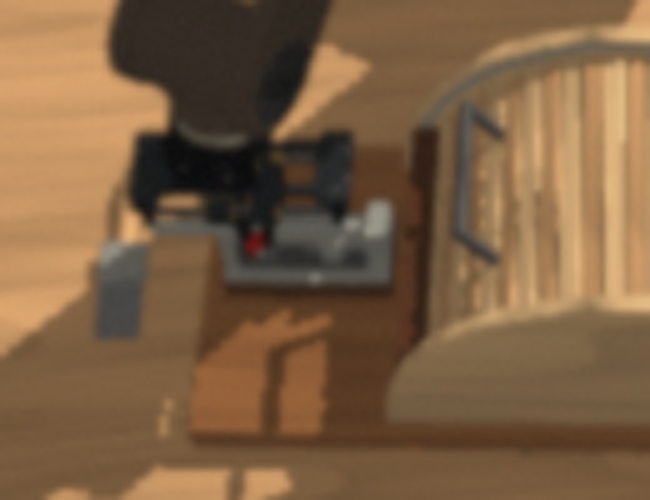

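The handle (red, about pixel 255,243) stands raised at the far notch. Lowering it now.

{"op": "move_arm", "data": {"plan": [[[0,0,0],[-0.0045,-0.001,0.0035],-0.9],[[0,0,0],[-0.0095,-0.001,0.009],-0.9],[[0,0,0],[-0.0135,-0.001,0.0145],-0.9],[[0,0,0],[-0.0172,-0.001,0.0194],-0.9],[[0,0,0],[-0.0172,-0.001,0.0194],-0.9]]}}

```text
t: 11.0
eef_pos: [530.7, -282.2, 87.8]
tcp_rot: [-3.138, 0.007, 3.034]
ft_force: [1.0, 1.4, 3.0]
opening: 0.128
grip_force: 30.0
```

{"op": "move_arm", "data": {"plan": [[[0,0,0],[-0.004,0,0.009],-0.9],[[0,0,0],[-0.006,0,0.018],-0.9],[[0,0,0],[-0.0071,0,0.0275],-0.9],[[0,0,0],[-0.0071,0,0.0275],-0.9]]}}

```text
t: 11.5
eef_pos: [537.6, -283.4, 60.4]
tcp_rot: [-3.138, 0.007, 3.034]
ft_force: [2.9, 0.8, 5.3]
opening: 0.13
grip_force: 30.0
```

{"op": "move_arm", "data": {"plan": [[[0,0,0],[0,0,0],-0.4],[[0,0,0],[0,0,0],-0.2],[[0,0,0],[0,0,0],0.0],[[0,0,0],[0,0,-0.03],0.0],[[0,0,0],[0,0,-0.09],0.0]]}}

```text
t: 12.12
eef_pos: [535.6, -282.1, 149.3]
tcp_rot: [-3.141, 0.001, 3.034]
ft_force: [0.0, -0.2, 0.6]
opening: 0.497
grip_force: 0.0
```

{"op": "move_arm", "data": {"plan": [[[0,0,0],[0,0,-0.06],0.0],[[0,0,0],[0,0,-0.12],0.0],[[0,0,0],[0,0,-0.16],0.0],[[0,0,0],[0,0,-0.16],0.0]]}}

```text
t: 12.62
eef_pos: [536.3, -282.4, 313.5]
tcp_rot: [-3.136, 0.01, 3.034]
ft_force: [0.2, 1.1, -0.8]
opening: 0.498
grip_force: 0.0
```

Run:
```python
from h import *
p=np.loadtxt("pose.txt");s=readout.state();print(s["eef_pos"])
print(rel(kR(p),K2W(p,[-129,0,310])), rel(kR(p),K2W(p,[-129,0,195])))
b=eyes.read_camera("side")
f=lambda c,u,v:cv2.resize(c["img"][v-50:v+50,u-65:u+65],None,fx=5,fy=5,interpolation=cv2.INTER_CUBIC)
save({"img":f(b,270,195)},"pics/i.png")
```

```text
[ 536.30317989 -282.44255747  313.51724006]
(array([-0.33,  0.59, -0.  ]), array([0.0274, 0.1817, 0.0022])) (array([-0.33,  0.59, -0.  ]), array([0.0285, 0.1824, 0.1172]))
```

View pics/i.png

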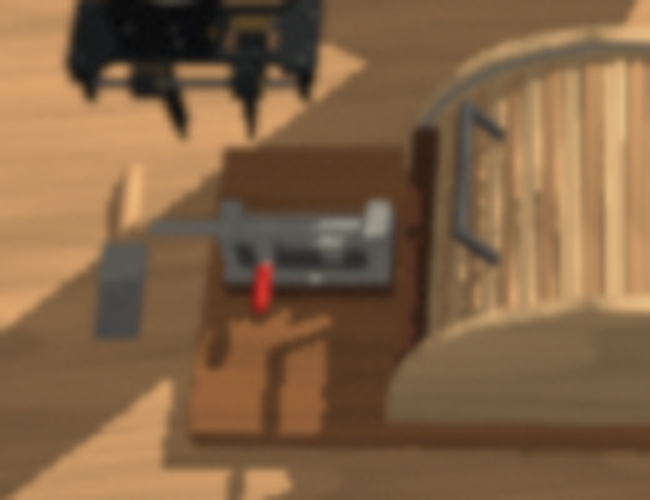

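{"op": "move_arm", "data": {"plan": [[[0,0,0],[0.01,0.06,0],-0.3],[[0,0,0],[0.02,0.12,0],-0.3],[[0,0,0],[0.027,0.182,0],-0.3],[[0,0,0],[0.027,0.182,0],-0.3],[[-0.3,0.6,0],[0.027,0.182,0.04],-0.3]]}}

```text
t: 13.3
eef_pos: [529.4, -98.3, 270.1]
tcp_rot: [3.14, -0.002, 3.035]
ft_force: [-0.4, -1.5, -0.7]
opening: 0.349
grip_force: 0.0
```

Run:
```python
from h import *
p=np.loadtxt("pose.txt");s=readout.state();print(s["eef_pos"])
print(rel(kR(p),K2W(p,[-129,0,198])))
b=eyes.read_camera("side");g=lambda P:((proj(b,P)-[204.5,144.5])*5).round(0).tolist()
R=Ro.from_euler("xyz",s["tcp_rot"]).as_matrix()
print(g([s["eef_pos"]+R@[0,k,0] for k in(-22,22)]),g(K2W(p,[[-129,-62,214],[-129,62,214]])))
save({"img":cv2.resize(b["img"][145:245,205:335],None,fx=5,fy=5,interpolation=cv2.INTER_CUBIC)},"pics/j.png")
```

```text
[529.42776351 -98.32781606 270.0878307 ]
(array([ 0.07, -0.11,  0.07]), array([ 0.0006, -0.0007,  0.0721]))
[[434.0, 132.0], [490.0, 132.0]] [[462.0, 235.0], [467.0, 109.0]]
```

View pics/j.png

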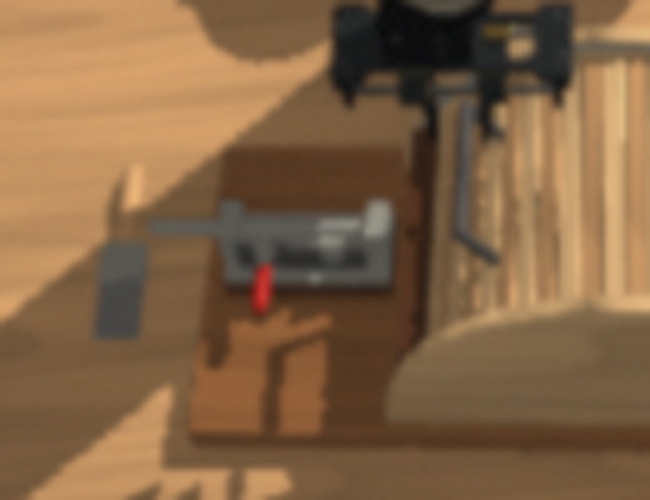

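{"op": "move_arm", "data": {"plan": [[[0,0,0],[0,-0.001,0.04],-0.3],[[0,0,0],[0,-0.001,0.072],-0.3],[[0,0,0],[0,-0.001,0.072],-0.62],[[0,0,0],[0,-0.001,0.072],-0.62],[[0,0,0],[0,-0.001,0.072],-0.62]]}}

```text
t: 13.98
eef_pos: [528.7, -99.5, 199.0]
tcp_rot: [3.14, -0.003, 3.034]
ft_force: [0.2, -1.5, 1.2]
opening: 0.198
grip_force: 0.0
```

Run:
```python
from h import *
th=np.arange(0,1.26,.05)+0; a=np.radians(55)
for t in np.arange(0,1.3,.125): print(round(t,3),np.round([(-np.cos(a+t)+np.cos(a))*.225,(np.sin(a)-np.sin(a+t))*.225],4))
```

```text
0.0 [0. 0.]
0.125 [ 0.024  -0.0147]
0.25 [ 0.0496 -0.0262]
0.375 [ 0.0765 -0.0345]
0.5 [ 0.1042 -0.0393]
0.625 [ 0.1322 -0.0407]
0.75 [ 0.1603 -0.0385]
0.875 [ 0.1878 -0.0329]
1.0 [ 0.2144 -0.0239]
1.125 [ 0.2397 -0.0116]
1.25 [0.2633 0.0037]
```

{"op": "move_arm", "data": {"plan": [[[0,0,0],[0,0.012,-0.008],-0.62],[[0,0,0],[0,0.024,-0.0147],-0.62],[[0,0,0],[0,0.0365,-0.021],-0.62],[[0,0,0],[0,0.0496,-0.0262],-0.62],[[0,0,0],[0,0.0496,-0.0262],-0.62]]}}

```text
t: 14.6
eef_pos: [534.1, -48.9, 225.3]
tcp_rot: [3.14, -0.003, 3.035]
ft_force: [-0.7, -2.2, 1.7]
opening: 0.187
grip_force: 1.2
```

{"op": "move_arm", "data": {"plan": [[[0,0,0],[0,0.0269,-0.0083],-0.62],[[0,0,0],[0,0.0546,-0.0131],-0.62],[[0,0,0],[0,0.0826,-0.0145],-0.62],[[0,0,0],[0,0.1107,-0.0123],-0.62],[[0,0,0],[0,0.1107,-0.0123],-0.62]]}}

```text
t: 15.22
eef_pos: [545.4, 61.5, 236.4]
tcp_rot: [3.139, -0.006, 3.036]
ft_force: [-0.3, -0.0, 1.3]
opening: 0.194
grip_force: 0.0
```

{"op": "move_arm", "data": {"plan": [[[0,0,0],[0,0.0275,0.0056],-0.62],[[0,0,0],[0,0.0541,0.0146],-0.62],[[0,0,0],[0,0.0794,0.0269],-0.62],[[0,0,0],[0,0.1,0.0395],-0.62],[[0,0,0],[0,0.104,0.042],-0.62]]}}

```text
t: 15.85
eef_pos: [556.3, 164.1, 193.8]
tcp_rot: [3.14, -0.007, 3.035]
ft_force: [-0.4, -0.3, 0.2]
opening: 0.192
grip_force: 0.0
```

{"op": "move_arm", "data": {"plan": [[[0,0,0],[0,0,0],-0.5],[[0,0,0],[0,0,0],-0.3],[[0,0,0],[0,0,0],-0.3]]}}

```text
t: 16.23
eef_pos: [556.8, 163.0, 195.2]
tcp_rot: [3.139, -0.004, 3.033]
ft_force: [0.7, -0.6, 0.5]
opening: 0.343
grip_force: 0.0
```

Run:
```python
from h import *
p=np.loadtxt("pose.txt");s=readout.state();print(s["ft_force"],rel(kR(p),K2W(p,[135.4,0,195])))
b=eyes.read_camera("side");print(((proj(b,K2W(p,[[135,-62,210],[135,62,210]]))-[239.5,124.5])*5).round())
save({"img":cv2.resize(b["img"][125:245,240:400],None,fx=5,fy=5,interpolation=cv2.INTER_CUBIC)},"pics/k.png")
```

```text
[ 0.73449894 -0.57073923  0.4931802 ] (array([ 0.13, -0.25, -0.05]), array([-0.0001,  0.001 ,  0.0002]))
[[619. 338.]
 [611. 211.]]
```

View pics/k.png

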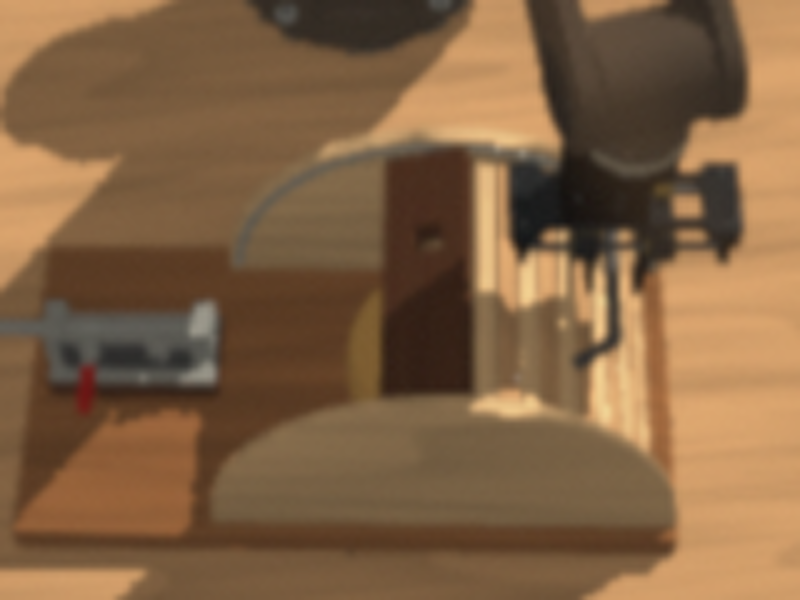

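The shutter is up and back, with the bar at about (612, 300) where full open predicts it, and the handle is still down in the far notch (87, 390). I'll withdraw straight up.

{"op": "move_arm", "data": {"plan": [[[0,0,0],[0,0.001,-0.03],-0.3],[[0,0,0],[0,0.001,-0.08],-0.3],[[0,0,0],[0,0.001,-0.14],-0.3],[[0,0,0],[0,0.001,-0.16],-0.3],[[0,0,0],[0,0.001,-0.16],-0.3]]}}

```text
t: 16.9
eef_pos: [557.8, 164.0, 356.2]
tcp_rot: [3.139, -0.002, 3.034]
ft_force: [1.4, 0.6, -0.9]
opening: 0.351
grip_force: 0.0
```

Run:
```python
from h import *
p=np.loadtxt("pose.txt")
b=eyes.read_camera("side");i=b["img"].astype(int)
old=cv2.imread("pics/k.png")[:,:,::-1].astype(int)
new=cv2.resize(b["img"][125:245,240:400],None,fx=5,fy=5,interpolation=cv2.INTER_CUBIC).astype(int)
# bar end / rail / handle regions unchanged?
for (u,v,w) in((600,340,30),(430,235,40),(87,390,30)): print(np.abs(old-new)[v-w:v+w,u-w:u+w].mean().round(1))
print(readout.state()["ft_force"]); print(env.job_done())
```

```text
13.6
1.2
11.0
[ 0.33179644  0.26681951 -0.71686877]
the job is handed in; nothing more can be done
None
```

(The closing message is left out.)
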